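# Refit a luggage cart's wheel on its axle

### The arm

A 7-joint arm with a two-finger parallel gripper is mounted at the origin on the work surface. World frame = base frame: x ahead of the robot, y to its left, z up, the work surface at z = 0. Lengths are in mm, angles in rad, forces in N, time in s.
With the tool pointing down it reaches from about 425 to 875 mm from the base axis. Payload 4.7 kg.
Tool frame: the origin (TCP) lies at the very end of the fingers, on their centre line; the grasp point (between the pads) lies 19 mm behind it; z points along the fingers, y is the line along which they close (so a half turn about z gives the same grasp; the last joint's range is limited). The gripper opens to 87 mm and grips with 3 to 60 N. Pads are 19 mm wide; open, the fingers measure 117 mm over their backs; the gripper's body (75 mm by 190 mm) begins 51 mm behind the grasp point.
Start: joints at [-1.307, 0.321, -0.07, 1.45, 0.023, 1.371, -0.057], TCP at [160.713, 629.839, 222.587] pointing down, gripper open.
Joint ranges: [-2.86, 2.86], [-0.3, 2.09], [-1.38, 1.24], [0.06, 2.45], [-1.56, 4.7], [0.09, 2.05], [-2.69, 2.69]. Speed limits (rad/s): [2.57, 2.57, 3.14, 3.14, 3.14, 3.14, 3.14].

### API

Orientations are given as a unit quaternion [x, y, z, w].
In Python, from station import manip, eyes gives the robot as it stands. Calls block until the motion is done:
- manip.movep(position, orientation): joint-space move of the TCP to a pose.
- manip.move_straight(position, max_speed=150, orientation=None, until_force=None): straight line of the TCP; orientation=None keeps the orientation; max_speed is the mean speed in mm/s. With until_force (N) it stops when the force on the tool has changed by that much, and returns True; else False.
- manip.move_j(angles): joint-space move.
- manip.set_gripper(opening, squeeze=None): opening from 0.0 (shut) to 1.0 (fully open); squeeze is the grip in N (None keeps the last); returns when the fingers have stopped.
- manip.hold(seconds).
- manip.ik(position, orientation): joint angles nearest the present ones, or None.
- manip.get_obs(): the state.
- eyes.grab_frame(name): name is "side" or "top" or "wrist"; returns a dict with "color" (400x640x3 uint8, red, green, blue), "fx", "fy", "cx", "cy" (pixels), "extrinsics" (4x4, takes a point from camera to world coordinates). Camera axes: x right, y up, looking along -z (the intrinsics and any distortion apply to the point x, -y, -z); pixel columns grow to the right and rows downward; lengths in mm; the calibration is good to about 2 mm. A picture is of the moment at which its call begins. There is no depth.
A pose or a line that the arm cannot do raises manip.Unreachable and nothing moves.
- manip.hand_in(): hands the job in; it is judged then, once.
The state is a dict: "clock": time; "joints": joint angles; "dq": joint speeds; "effort": joint torques, N m; "ee_pos": TCP position; "ee_rot": TCP orientation; "ft_force": force on the tool from outside, world axes, zero at the start; "wrist_torque": the same for the moment, N m; "width": opening from 0.0 (shut) to 1.0 (fully open); "grip_force": force on a finger pad.
Only numpy, scipy, OpenCV 4.12 (cv2) and the standard library are available. Lean on these libraries where they do the work, as an engineer would, in place of code of your own. Each camera call takes 0.05 s, during which the arm holds its last target. There are 200 camera calls.

### The job

The luggage cart on the table lacks one wheel: slide the spacer sleeve, then the wheel, then the hub cap (open side first) onto the bare end of its axle, each pushed fully home against the one before and left there, without dropping any of them or disturbing the jar, the tin and the screwdriver. The axle is loose in its upright slot and rests a little higher or lower each time, so feel for its height.

Things in the scene. Friction and masses are not known exactly. Their poses are not given: they have to be found in the camera images.
- cart: Folding luggage cart, lying fixed on two wooden blocks. Origin: on the table, straight under the axle at the outer face of the dark axle bracket. x runs along the cart's tubes, z up; the bare axle stands out horizontally along -y, over x = 0. The bracket is 30 mm wide, 77 to 123 mm above the table; from y = +10 mm on come frame and tubes, up to 118 mm high. The far axle end has its wheel.
- slot (a point): Middle of the bracket's upright slot on its outer face, 100 mm above the table, axes as the cart's. From here a steel axle of 12 mm diameter stands out 71 mm along -y (last 3 mm tapered to 9 mm). Its true centre height is anywhere from 90 to 110 mm above the table: not reported, to be felt or seen. It stays level and firm during the work.
- cap_home (a point): Where the cap's centre must come to lie along the axle: 68 mm out from the bracket face (y = -68 mm in the cart's frame), drawn at the slot's middle height of 100 mm. The sleeve's centre when home is 15 mm and the wheel's 43 mm out from the bracket face.
- channel: Straight offcut of steel channel, open upwards, fixed on the table; the three loose parts stand on its two edges, bores along it, about 80 mm apart in any order. 260 mm long along its y axis, 26 mm wide (x), 25 mm high. Origin: centre of its underside.
- sleeve: Loose spacer sleeve, plain aluminium tube: outer diameter 40 mm, length 30 mm, bore 16 mm right through. Origin at its centre, bore along its y axis; in the channel its centre is 43 mm above the table.
- wheel: Loose cart wheel, black tyre with grey hub: diameter 60 mm, width 26 mm, bore 16 mm right through. Origin at its centre, bore along its y axis; in the channel its centre is 53 mm above the table.
- cap: Loose black hub cap, cup-shaped: diameter 44 mm, length 24 mm. Its bore of 16 mm is open on the +y face and 18 mm deep, the -y face is closed. Origin at mid-length on the axis, y axis towards the open side; in the channel its centre is 45 mm above the table and its open side looks along the channel's +y. When home its open face lies against the wheel.
- jar: Bystander: closed glass jar, diameter 68 mm, 95 mm high, origin at the centre of its underside.
- tin: Bystander: tin can, diameter 84 mm, 100 mm high, origin at the centre of its underside.
- screwdriver: Bystander: screwdriver lying flat on the table, origin under its middle.
Mind the look-alikes: they are no part of the job. Leave any yellow look-alike of the sleeve alone.

How it is judged:
By the outcome, as a careful person would: the job done as asked, in the order asked, and still so for the second after the job is handed in, with the robot touching nothing.
It also fails if it takes over 69 s, if anything falls off the work surface, if the arm or the gripper's body presses on something with over 40 N, if the wrist force passes 120 N, or if a joint passes its speed limit or range.

## Working session

There is one attempt and no reset: what is moved stays moved. The work goes in short steps, each a Python script; the robot and the scene stay as the last script left them, time stands still between calls to the robot, and variables do not carry over. Pictures are saved under pics/ and viewed, at most 10 in all, crops included, and the job is handed in when it is done.

```bash
ls; mkdir -p pics; python3 - <<'E'
from station import manip, eyes
import cv2, numpy as np
for n in ("top","side"):
    f=eyes.grab_frame(n); cv2.imwrite(f"pics/{n}0.png",f["color"][:,:,::-1])
    print(n,{k:(v.round(4).tolist() if hasattr(v,'round') and hasattr(v,'tolist') else v) for k,v in f.items() if k!="color"})
o=manip.get_obs(); print(o)
E
```

```text
pics
top {'fx': 401.0085515032154, 'fy': 401.0085515032154, 'cx': 316.88638931408605, 'cy': 192.56743287492998, 'extrinsics': [[-0.0184, 0.9791, -0.2024, 391.9258], [-0.9998, -0.018, 0.0035, -60.3783], [-0.0002, 0.2024, 0.9793, 981.8909], [0.0, 0.0, 0.0, 1.0]]}
side {'fx': 516.8539637358058, 'fy': 516.8539637358058, 'cx': 319.54499902423026, 'cy': 204.20798194045966, 'extrinsics': [[0.9858, 0.1121, -0.1249, 441.5847], [-0.1667, 0.566, -0.8074, -950.3019], [-0.0198, 0.8167, 0.5767, 732.6802], [0.0, 0.0, 0.0, 1.0]]}
{'clock': 0.1, 'joints': array([-1.30690221,  0.32174768, -0.07008904,  1.45156071,  0.02258457,
        1.3707828 , -0.05689086]), 'dq': array([ 0.00130627, -0.00126361, -0.00066122, -0.00336658,  0.00065371,
        0.00090941, -0.0008006 ]), 'effort': array([-3.44115597e-05, -4.92573810e+01, -4.05740384e-01, -3.13399673e+01,
       -6.41016732e-02,  3.95920523e-02,  7.00490341e-05]), 'ee_pos': array([160.59960051, 629.33756683, 221.56781024]), 'ee_rot': array([ 1.24553600e-01,  9.92212512e-01, -8.53116865e-04, -6.86375516e-05]), 'ft_force': array([-1.17133714,  0.0480776 , -0.58807822]), 'wrist_torque': array([ 0.02800924, -0.00766642, -0.03444568]), 'grip_force': 0.0, 'width': 0.9974154781596385}
```

View pics/top0.png

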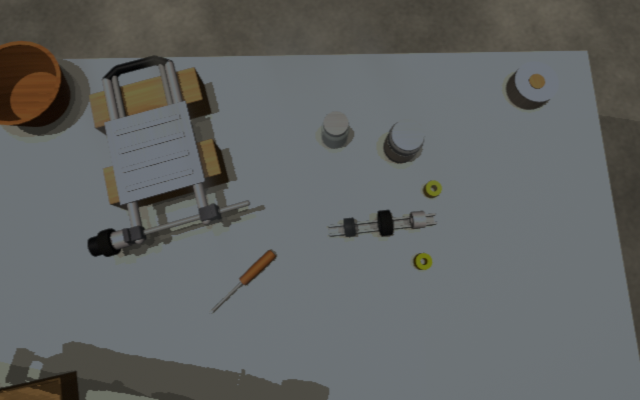

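View pics/side0.png

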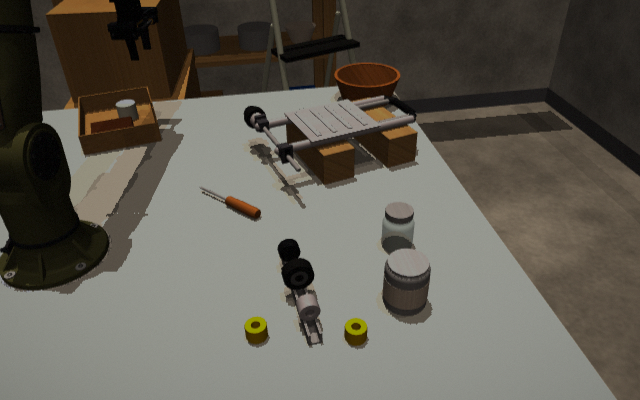

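Top view: bracket about (208,213), axle tip (249,204), cap (350,227), wheel (385,222), sleeve (418,220), channel (330,231)–(436,219), jar (336,127), tin (405,137), screwdriver (243,280). Next I turn these into positions and check the masks.

```bash
cat > h.py <<'E'
from station import manip, eyes
import cv2, numpy as np
from scipy.spatial.transform import Rotation as R
def ray(f,p):
    E=f["extrinsics"]; d=np.array([(p[0]-f["cx"])/f["fx"],-(p[1]-f["cy"])/f["fy"],-1.])
    return E[:3,3],E[:3,:3]@d
def on_plane(f,p,z):
    o,d=ray(f,p); return o+d*(z-o[2])/d[2]
def proj(f,P):
    E=f["extrinsics"]; q=E[:3,:3].T@(np.asarray(P,float)-E[:3,3])
    return np.array([f["cx"]-f["fx"]*q[0]/q[2],f["cy"]+f["fy"]*q[1]/q[2]])
def cross(f,p,g,q):
    o,d=ray(f,p);o2,e=ray(g,q); t=np.linalg.lstsq(np.c_[d,-e],o2-o,rcond=None)[0]
    a,b=o+d*t[0],o2+e*t[1]; return (a+b)/2,np.linalg.norm(a-b)
def down(yaw):  # tool z down, tool x along (cos yaw, sin yaw)
    return R.from_matrix(np.c_[[np.cos(yaw),np.sin(yaw),0],[np.sin(yaw),-np.cos(yaw),0],[0,0,-1]]).as_quat()
E
python3 - <<'E'
from h import *
f=eyes.grab_frame("top"); g=eyes.grab_frame("side")
for n,p,z in [("brk",(208,213),100),("tip",(249,204),100),("cap",(350,227),60),("wheel",(385,222),75),("sleeve",(418,220),55),("ch0",(330,231),25),("ch1",(436,219),25),("jar",(336,119),95),("tin",(407,130),100),("ylw",(433,188),20),("ylw2",(424,261),20)]: print(n,on_plane(f,p,z).round(1))
for n,(x0,y0,x1,y1),im in [("t1",(180,180,280,255),f),("t2",(320,195,450,270),f),("s1",(230,90,330,210),g),("s2",(240,220,340,350),g)]:
    cv2.imwrite(f"pics/{n}.png",cv2.resize(im["color"][y0:y1,x0:x1,::-1],None,fx=4,fy=4,interpolation=cv2.INTER_CUBIC))
a=[cv2.imread(f"pics/{n}.png") for n in("t1","t2","s1","s2")]
c=np.zeros((600,800,3),np.uint8)
for i,(im,(w,h)) in enumerate(zip(a,[(400,300),(400,300),(300,300),(300,300)])):
    s=min(400/im.shape[1],300/im.shape[0]); im=cv2.resize(im,None,fx=s,fy=s); y,x=(i//2)*300,(i%2)*400; c[y:y+im.shape[0],x:x+im.shape[1]]=im
cv2.imwrite("pics/mosaic.png",c)
for yaw in (np.pi/2,-np.pi/2):
    for P in [(440,-300,60),(440,-130,60),(440,90,90)]: print(yaw,P,manip.ik(P,down(yaw)))
E
```

```text
brk [532.3 179.3 100. ]
tip [550.9  88.5 100. ]
cap [ 499.9 -138.5   60. ]
wheel [ 508.1 -217.3   75. ]
sleeve [ 513.9 -297.7   55. ]
ch0 [495.3 -93.4  25. ]
ch1 [ 519.5 -348.9   25. ]
jar [ 750.7 -111.6   95. ]
tin [ 718.5 -275.3  100. ]
ylw [ 596.9 -349.    20. ]
ylw2 [ 420.7 -314.1   20. ]
1.5707963267948966 (440, -300, 60) [-0.21941723  0.29435045  0.87615808  1.95135053 -0.26554821  1.01469242
  0.77763613]
1.5707963267948966 (440, -130, 60) [-0.73902981  0.08565616  1.01447324  2.12244267 -0.08784909  0.97563284
  0.32313409]
1.5707963267948966 (440, 90, 90) [-0.78282146 -0.00641647  0.52510329  2.10449624  0.003724    1.04265144
 -0.25960375]
-1.5707963267948966 (440, -300, 60) [-0.37018028  0.36679144  1.07344064  1.95480232 -0.37470018  1.03752091
 -2.27039999]
-1.5707963267948966 (440, -130, 60) None
-1.5707963267948966 (440, 90, 90) None
```

View pics/mosaic.png

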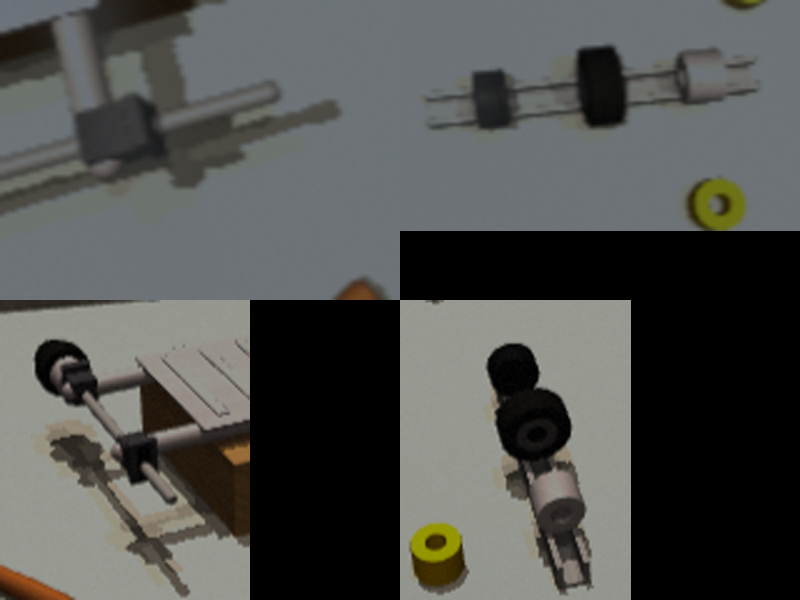

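The mosaic shows the order along +y: sleeve, wheel, cap. The cap's closed face looks towards −y, so it goes on as it stands. I'll fit the axle and channel lines from the top view, then hover over the axle for a near look.

```bash
python3 - <<'E'
from h import *
f=eyes.grab_frame("top"); g=eyes.grab_frame("side")
G=f["color"].astype(float).mean(2)
def ridge(c0,c1,guess,w=5):
    out=[]
    for c in range(c0,c1):
        r=guess(c); rr=np.arange(int(r)-w,int(r)+w+1); v=G[rr,c]; v=np.clip(v-np.median(np.r_[v[:2],v[-2:]])-8,0,None)
        if v.sum()>20: out.append((c,(v*rr).sum()/v.sum()))
    return np.array(out)
gl=lambda c:203+ (249-c)*0.235
a=ridge(222,246,gl); b=ridge(152,195,gl)
print(a[::4].round(1).tolist(),b[::6].round(1).tolist())
for z in(90,100,110):
    P=np.array([on_plane(f,p,z)[:2] for p in a]); k=np.polyfit(P[:,1],P[:,0],1)
    print(z,"bare dx/dy",k[0].round(4),"x at y=100,170",np.polyval(k,[100,170]).round(1), on_plane(f,(250,202.5),z).round(1))
    if len(b):
        Q=np.array([on_plane(f,p,z)[:2] for p in np.r_[a,b]]); k=np.polyfit(Q[:,1],Q[:,0],1); print("all",k[0].round(4),np.polyval(k,[100,170]).round(1))
print(cross(f,(249.5,202.5),g,(299,169)))
# yaw of cart ~ 0.2
yaw=np.pi/2+0.2
print(manip.ik((540,110,220),down(yaw)))
manip.movep((535,130,260),down(yaw)); o=manip.get_obs(); print(o["ee_pos"],o["ft_force"],o["clock"])
w=eyes.grab_frame("wrist"); cv2.imwrite("pics/w1.png",w["color"][:,:,::-1]); np.save("w1.npy",w,allow_pickle=True)
print(w["extrinsics"].round(2).tolist(),w["fx"],w["cx"],w["cy"])
E
```

```text
[[222.0, 209.4], [226.0, 206.5], [230.0, 204.2], [234.0, 203.3]] [[159.0, 227.4], [165.0, 225.7], [188.0, 214.1]]
90 bare dx/dy -0.4766 x at y=100,170 [567.  533.7] [556.1  88.   90. ]
all -0.2847 [562.1 542.2]
100 bare dx/dy -0.4766 x at y=100,170 [564.2 530.9] [554.3  86.3 100. ]
all -0.2847 [559.7 539.8]
110 bare dx/dy -0.4766 x at y=100,170 [561.4 528. ] [552.4  84.7 110. ]
all -0.2847 [557.3 537.4]
(array([554.83737047,  87.58103641,  99.24586914]), np.float64(0.8180162789941793))
[-0.73051204  0.11364488  0.52278748  1.72112511 -0.05844803  1.32230424
  0.00387063]
[534.62859951 131.78774145 259.7369013 ] [-0.04740348 -0.21892646 -0.97831163] 2.5333
[[0.98, -0.2, -0.05, 521.08], [0.2, 0.95, 0.25, 200.21], [-0.0, -0.25, 0.97, 422.88], [0.0, 0.0, 0.0, 1.0]] 360.4916678351289 320.1947226887723 199.83099376468397
```

View pics/w1.png

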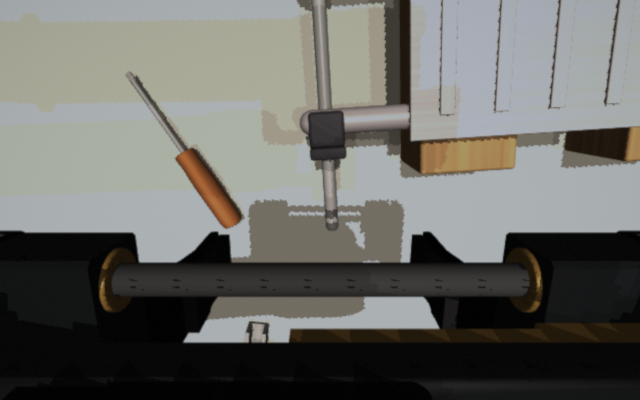

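The wrist view shows the bracket's outer face about (328,155), the axle running from (330,160) to its tip (332,228), and the far axle up to (320,0). I'll fit the edges there.

```bash
python3 - <<'E'
from h import *
w=np.load("w1.npy",allow_pickle=True).item(); G=cv2.GaussianBlur(w["color"].mean(2),(3,3),0)
g=np.gradient(G,axis=1); C=[]
for r in list(range(5,105,3))+list(range(164,212,3)):
    c0=320+ (r/228)*12; a=int(c0)-12; v=np.abs(g[r,a:a+25]); l=v[:12].argmax(); q=12+v[12:].argmax()
    C.append((r,a+l,a+q,(2*a+l+q)/2))
C=np.array(C); print(C[::5].tolist())
k=np.polyfit(C[:,0],C[:,3],1); res=C[:,3]-np.polyval(k,C[:,0]); m=abs(res)<1.5; k=np.polyfit(C[m,0],C[m,3],1)
print(k,m.sum(),len(m))
for z in (90,100,110):
    A,B=[on_plane(w,(np.polyval(k,r),r),z) for r in(10,210)]
    s=(A-B)[0]/(A-B)[1]; print(z,"dx/dy",s.round(4),"x at y=100,y=170",[(B[0]+s*(y-B[1])).round(1) for y in(100,170)],"tip",on_plane(w,(332,229),z-3).round(1),"brk",on_plane(w,(328,160),z+6).round(1))
f=eyes.grab_frame("top"); 
for z in(95,100,105): print(cross(f,(249.5,202.5),w,(332,229)))
np.savez("cart.npz",k=k)
c=w["color"][140:240,280:380,::-1]; cv2.imwrite("pics/c1.png",cv2.resize(c,None,fx=6,fy=6,interpolation=cv2.INTER_CUBIC))
E
```

```text
[[5.0, 313.0, 331.0, 322.0], [20.0, 312.0, 327.0, 319.5], [35.0, 313.0, 328.0, 320.5], [50.0, 314.0, 328.0, 321.0], [65.0, 315.0, 329.0, 322.0], [80.0, 316.0, 330.0, 323.0], [95.0, 317.0, 331.0, 324.0], [167.0, 316.0, 339.0, 327.5], [182.0, 322.0, 336.0, 329.0], [197.0, 323.0, 337.0, 330.0]]
[5.89632857e-02 3.18153853e+02] 47 50
90 dx/dy -0.2732 x at y=100,y=170 [np.float64(552.1), np.float64(533.0)] tip [556.1  87.   87. ] brk [537.6 154.2  96. ]
100 dx/dy -0.2732 x at y=100,y=170 [np.float64(552.0), np.float64(532.9)] tip [555.   90.3  97. ] brk [537.1 155.6 106. ]
110 dx/dy -0.2732 x at y=100,y=170 [np.float64(551.9), np.float64(532.8)] tip [554.   93.7 107. ] brk [536.6 157.  116. ]
(array([555.60528727,  88.74170693,  92.31060171]), np.float64(0.18519624039394958))
(array([555.60528727,  88.74170693,  92.31060171]), np.float64(0.18519624039394958))
(array([555.60528727,  88.74170693,  92.31060171]), np.float64(0.18519624039394958))
```

View pics/c1.png

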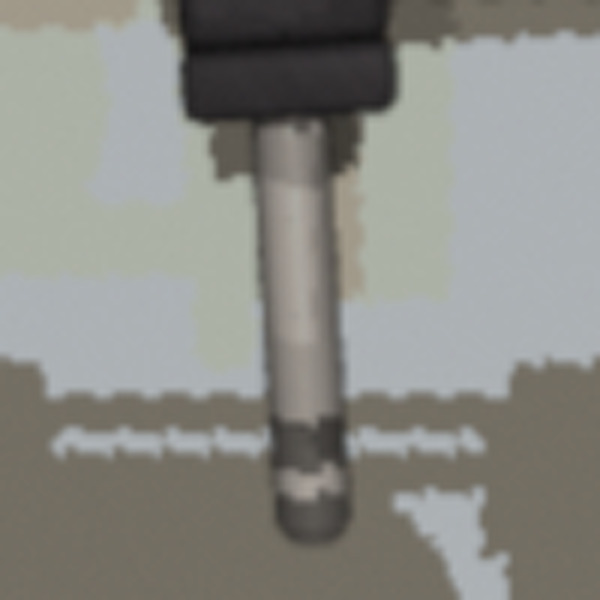

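Crop: axle centre about 331 px, tip at row 230, bracket face edge at row 160. This gives a yaw of 0.267 rad with the line through (552,100). Now I'll feel the height and both sides.

```bash
cat >> h.py <<'E'
YA=np.arctan(0.2732); u=np.array([-np.sin(YA),np.cos(YA),0]); n=np.array([np.cos(YA),np.sin(YA),0])  # cart +y, cart +x
QA=down(np.pi/2+YA)
def st(): o=manip.get_obs(); return o["ee_pos"],o["ft_force"],o["clock"]
E
python3 - <<'E'
from h import *
face=np.array([555.4,89,0])+71*u; print("face",face)
T=face-40*u; Z=np.array([0,0,1.])
manip.set_gripper(0.0,20)
manip.movep(T+135*Z,QA)
print(st())
hit=manip.move_straight(T+85*Z,30,until_force=5); p,F,c=st(); print("top",hit,p,F,c)
h=p[2]-6; manip.move_straight(p+12*Z,120)
r=[]
for s in (1,-1):
    A=T+s*30*n
    manip.move_straight(A+(h+18)*Z,150); manip.move_straight(A+(h-12)*Z,150)
    hit=manip.move_straight(T+s*8*n+(h-12)*Z,30,until_force=5); q,F,c=st(); print(s,hit,q,F,c)
    r.append((q-face)@n); manip.move_straight(q+s*5*n,100); manip.move_straight(q+s*5*n+30*Z,150)
print("h",h,"lat",r,np.mean(r),st())
E
```

```text
face [536.68853039 157.49000588   0.        ]
(array([547.81670259, 119.07758371, 135.86634233]), array([0.11323535, 0.27664921, 1.40979708]), 4.725)
top True [547.13740371 118.87456424 101.44949254] [-0.56872901  0.02366616  4.92036554] 5.8083
1 True [561.31997705 122.72769311  83.82208971] [1.94004706 1.06082672 1.00890816] 7.325
-1 True [531.81983801 114.80918217  83.19333717] [-0.58073628 -0.0007151  -0.57689392] 9.2917
h 95.44949253889486 lat [np.float64(14.599351654252429), np.float64(-15.944756419938036)] -0.6727023828428038 (array([527.61060438, 113.765385  , 113.86502487]), array([ 0.13156901,  0.40818204, -0.9486355 ]), 9.8917)
```

```bash
python3 - <<'E'
from h import *
manip.movep((514,-270,240),down(np.pi/2+0.095)); w=eyes.grab_frame("wrist"); print(st()[2])
np.save("w2.npy",w,allow_pickle=True); cv2.imwrite("pics/w2.png",w["color"][:,:,::-1])
E
```

```text
11.4417
```

View pics/w2.png

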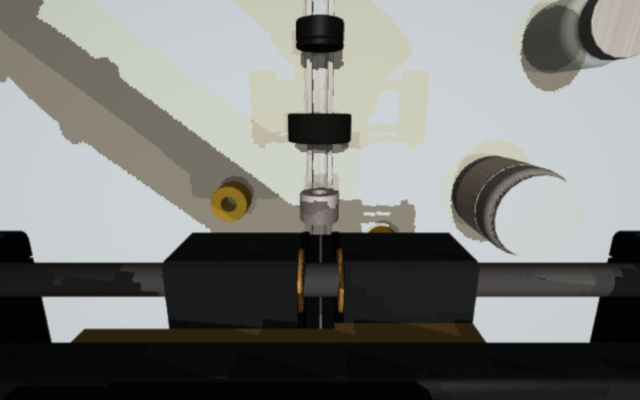

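Wrist view: cap columns 297–344 and top edges at rows 15 and 42; wheel columns 288–351 and rows 113–145; sleeve columns 300–339 and rows 188 (far face) to 226. The channel rails run up columns 306–333.

```bash
python3 - <<'E'
from h import *
w=np.load("w2.npy",allow_pickle=True).item(); f=eyes.grab_frame("top")
from scipy.ndimage import gaussian_filter as gf
G=gf(w["color"].mean(2),0.7)
print("cols: wheel",[ [int(x) for x in G[r,280:360:1][[5,6,7,8,9,10,69,70,71,72,73]]] for r in(125,)])
for n,c0,rows in [("cap",320,(20,28,36)),("wheel",320,(120,130)),("sleeve",320,(205,212,220))]:
    e=[]
    for r in rows:
        g=np.abs(np.gradient(G[r])); W={"cap":24,"wheel":32,"sleeve":20}[n]; a=c0-W-7; l=a+g[a:a+14].argmax(); a=c0+W-7; q=a+g[a:a+14].argmax(); e.append((l,q,(l+q)/2))
    print(n,e)
for n,c,r,z in [("cap+",320.5,15,67),("cap-",320.5,42,67),("wh+top",319.5,116,83),("wh-",319.5,145,83),("sl+",319.5,198,63),("sl-",319.5,226,63)]: print(n,on_plane(w,(c,r),z).round(1))
for n,c,r,z in [("cap",320.5,28,45),("wh",319.7,129,53),("sl",319.7,210,43)]: print("axis",n,on_plane(w,(c,r),z).round(1))
# top view: blob boxes
T=f["color"].mean(2)
m=((T<60)*255).astype(np.uint8); k,L,S,Ce=cv2.connectedComponentsWithStats(m[190:260,330:410])
print([(S[i].tolist(),(Ce[i]+[330,190]).round(1).tolist()) for i in range(1,k) if S[i][4]>40])
for n,c,r,z in [("cap",350,227,50),("wh",385.5,222,58),("sl",418.5,219.5,48)]: print("top",n,on_plane(f,(c,r),z).round(1))
E
```

```text
cols: wheel [[183, 171, 134, 66, 22, 12, 25, 66, 131, 180, 196]]
cap [(np.int64(296), np.int64(343), np.float64(319.5)), (np.int64(296), np.int64(344), np.float64(320.0)), (np.int64(296), np.int64(343), np.float64(319.5))]
wheel [(np.int64(288), np.int64(351), np.float64(319.5)), (np.int64(288), np.int64(351), np.float64(319.5))]
sleeve [(np.int64(299), np.int64(335), np.float64(317.0)), (np.int64(299), np.int64(338), np.float64(318.5)), (np.int64(301), np.int64(337), np.float64(319.0))]
cap+ [ 501.1 -124.7   67. ]
cap- [ 503.2 -145.8   67. ]
wh+top [ 508.4 -207.4   83. ]
wh- [ 510.8 -232.1   83. ]
sl+ [ 515.9 -285.2   63. ]
sl- [ 518.7 -313.7   63. ]
axis cap [ 501.7 -130.6   45. ]
axis wh [ 509.7 -220.2   53. ]
axis sl [ 517.8 -303.1   43. ]
[([47, 20, 17, 27, 361], [385.0, 222.9]), ([14, 28, 14, 19, 203], [349.9, 227.3])]
top cap [ 501.1 -139.4   50. ]
top wh [ 510.3 -221.4   58. ]
top sl [ 516.  -300.8   48. ]
```

Centres: sleeve (517.2,−300), wheel (509.6,−220.2), cap (501.6,−137), channel yaw 0.0955. Now I'll pick the sleeve and bring it in front of the axle.

```bash
cat >> h.py <<'E'
H=95.45; Z=np.array([0,0,1.]); face=np.array([536.69,157.49,0])-0.67*n
YC=0.0955; QC=down(np.pi/2+YC); uc=np.array([-np.sin(YC),np.cos(YC),0])
def fine(P,q=None,speed=100):
    manip.move_straight(P,speed,orientation=q); manip.hold(0.15); e=P-st()[0]
    if np.linalg.norm(e)>0.4: manip.move_straight(P+e,40); manip.hold(0.1)
    return st()[0]
def pick(c,zc,force,width):
    P=np.array([c[0],c[1],zc-19.]); manip.set_gripper(1.0)
    manip.movep(P+70*Z if st()[0][2]>120 else P+90*Z,QC); p=fine(P,speed=150)
    manip.set_gripper(width/87-0.1,force); o=manip.get_obs(); dz=zc-o["ee_pos"][2]
    print("pick",p,o["ee_pos"],"width",o["width"]*87,o["grip_force"],o["ft_force"],o["clock"])
    manip.move_straight(P+95*Z,150); o=manip.get_obs(); print("lifted",o["width"]*87,o["grip_force"],o["ft_force"])
    return dz   # part centre above TCP
def pre(out,dz):
    P=face-out*u+(H-dz)*Z
    manip.movep(P-40*u+25*Z,QA); p=fine(P); print("pre err",P-p,st()[1:]); return P
E
python3 - <<'E'
from h import *
manip.set_gripper(1.0)
dz=pick((517.0,-300.2),43,40,40); print("dz",dz)
pre(71+15+12,dz)
f=eyes.grab_frame("wrist"); g=eyes.grab_frame("side"); t=eyes.grab_frame("top")
s=lambda im,x,y:cv2.resize(im["color"][y:y+75,x:x+100,::-1],(400,300),interpolation=cv2.INTER_CUBIC)
a=np.hstack([s(g,260,120),s(t,190,160)]); b=cv2.resize(f["color"][100:400,120:520,::-1],(400,300)); cv2.imwrite("pics/p1.png",np.vstack([a,np.hstack([b,b*0])]))
E
```

```text
pick [ 515.98429637 -299.60059853   22.61897371] [ 516.04880154 -299.6201525    22.54245667] width 38.69202018363166 39.999956781975925 [-0.07355014 -0.27811723  0.11963094] 15.8583
lifted 37.96433887992586 39.99977483181283 [-0.66045611 -0.18054446 -1.39306856]
dz 20.457543330892232
pre err [ 0.41001121 -0.55868638  0.35324954] (array([-0.30100949,  1.64180634, -0.74967482]), 19.025)
```

View pics/p1.png

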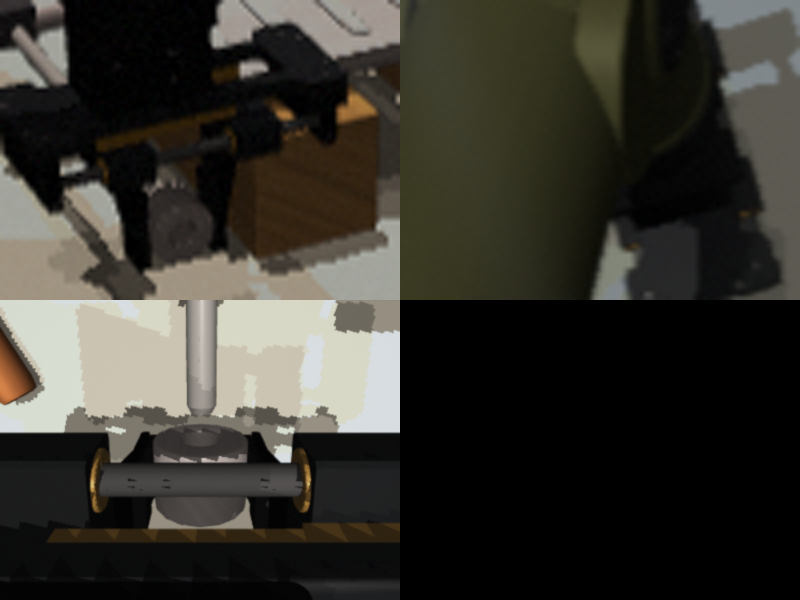

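The sleeve is held square in front of the axle tip, with bore and axle both near wrist column 321. I'll check the sleeve's height in the grip against the predicted bore pixel, then slide it on.

```bash
python3 - <<'E'
from h import *
w=eyes.grab_frame("wrist"); p=st()[0]
for dz in(18.5,20.46,22.5):
    c=p+dz*Z+15*u; print(dz,"bore",proj(w,c).round(1),"bore top/bot",proj(w,c+8*Z).round(1),proj(w,c-8*Z).round(1),"face top",proj(w,c+20*Z).round(1),"back top",proj(w,c-30*u+20*Z).round(1))
print("tip px",proj(w,face-71*u+H*Z).round(1),proj(w,face-71*u+(H-4.5)*Z).round(1))
G=w["color"].mean(2); print([int(v) for v in G[212:262,321]])
print(manip.get_obs()["width"]*87)
E
```

```text
18.5 bore [319.2 237.7] bore top/bot [319.1 244.7] [319.2 231.3] face top [319.  256.8] back top [319.1 327.3]
20.46 bore [319.1 239.3] bore top/bot [319.1 246.5] [319.2 232.8] face top [319.  258.9] back top [319.1 330.3]
22.5 bore [319.1 241.1] bore top/bot [319.1 248.5] [319.2 234.4] face top [319.  261.3] back top [319.  333.5]
tip px [319.7 214.1] [319.7 211. ]
[124, 124, 123, 114, 115, 118, 118, 118, 118, 119, 118, 107, 83, 69, 70, 71, 73, 76, 82, 111, 147, 117, 80, 74, 73, 73, 73, 72, 73, 72, 73, 73, 72, 71, 60, 51, 49, 49, 50, 51, 50, 51, 51, 53, 57, 91, 177, 201, 194, 179]
38.604201332998336
```

```bash
cat >> h.py <<'E'
def insert(dz,home,f1=12,speed=60):
    p=st()[0]; F0=st()[1]
    hit=manip.move_straight(face-(home-7)*u+(H-dz)*Z,speed,until_force=f1); p,F,c=st()
    d=p-face; print("stop",hit,"out",-d@u,"lat",d@n,"z err",p[2]-(H-dz),"dF u,n,z",((F-F0)@u).round(1),((F-F0)@n).round(1),(F-F0)[2].round(1),c); return -d@u
def release(): 
    manip.set_gripper(1.0); p,F,c=st(); print("released",F,c); manip.move_straight(p+75*Z,200)
E
python3 - <<'E'
from h import *
insert(20.46,15)
E
```

```text
stop True out 15.354479976189852 lat -0.46055885722326373 z err -0.5212323309331026 dF u,n,z -0.6 0.9 0.1 20.5667
```

```bash
python3 - <<'E'
from h import *
insert(20.46,15,15,30)
release()
dz=pick((508.9,-220.0),53,45,60); print("dz",dz)
pre(71+13+12,dz)
w=eyes.grab_frame("wrist"); p=st()[0]; c=p+dz*Z+13*u
print("bore",proj(w,c).round(1),proj(w,c+8*Z).round(1),proj(w,c-8*Z).round(1),dz)
G=w["color"].mean(2); print([int(v) for v in G[195:262,321]])
cv2.imwrite("pics/p2.png",w["color"][60:360,120:520,::-1].repeat(2,0)[:600].repeat(2,1))
E
```

```text
stop True out 15.633057423063951 lat -1.0227872077378604 z err -1.0901169777077513 dF u,n,z -0.6 -0.1 0.1 20.825
released [ 0.09740519 -0.66364333  0.37361434] 21.8667
pick [ 508.05218984 -219.62288792   33.04638242] [ 508.25247543 -219.68173527   32.9765849 ] width 57.870243384755874 44.99976648716256 [ 2.14680135 -1.53637396  0.87304092] 25.7083
lifted 57.75963151051932 44.999225672800094 [-0.19324183 -0.3011245  -0.75827444]
dz 20.023415100730183
pre err [ 0.3353853  -0.48297601  0.34330003] (array([-0.15985245,  0.62077287, -0.95313844]), 28.625)
bore [319.1 243.3] [319.  250.7] [319.1 236.7] 20.023415100730183
[168, 169, 168, 169, 167, 167, 167, 167, 166, 167, 166, 166, 166, 166, 166, 165, 166, 163, 146, 134, 133, 134, 133, 132, 129, 126, 111, 62, 17, 10, 8, 9, 9, 13, 26, 27, 26, 27, 27, 28, 30, 28, 19, 9, 10, 8, 9, 9, 7, 9, 10, 9, 8, 10, 11, 11, 18, 24, 25, 25, 26, 27, 27, 28, 24, 13, 7]
```

View pics/p2.png

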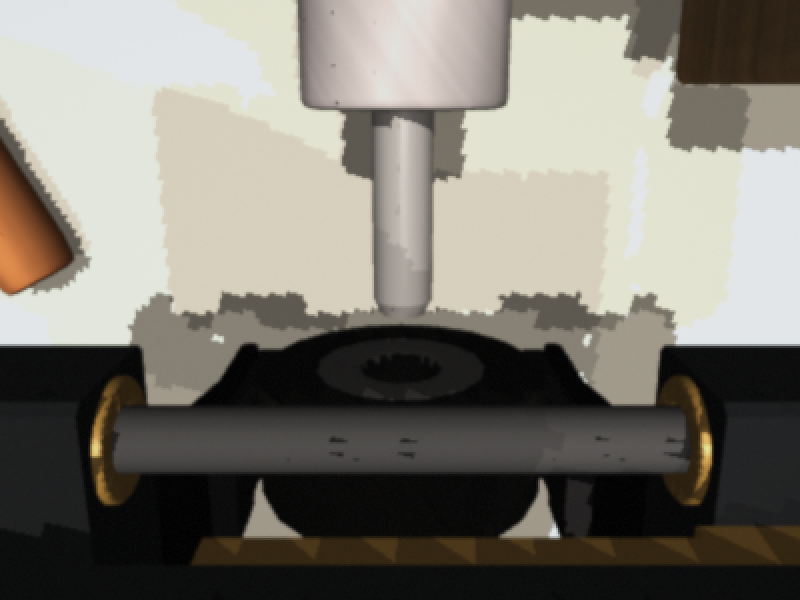

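The sleeve sits on the axle. The wheel is held square with its bore at rows 237–251, as predicted, on the axle's column. I'll insert it and then fetch the cap.

```bash
python3 - <<'E'
from h import *
dz=20.02
d=insert(dz,43)
if abs(d-43)<2.5:
    insert(dz,43,15,30); release()
    dz=pick(np.array([500.9,-137])-1.5*uc[:2],45,40,44); print("dz",dz)
    pre(71+12+14,dz)
    w=eyes.grab_frame("wrist"); p=st()[0]; c=p+dz*Z+13.5*u
    print("bore",proj(w,c).round(1),proj(w,c+8*Z).round(1),proj(w,c-8*Z).round(1),dz)
    G=w["color"].mean(2); print([int(v) for v in G[195:262,321]])
    cv2.imwrite("pics/p3.png",w["color"][60:360,120:520,::-1].repeat(2,0)[:600].repeat(2,1))
E
```

```text
stop True out 42.85569720533063 lat -0.4415340124331326 z err -0.47986301903446815 dF u,n,z -2.1 1.5 0.6 29.55
stop True out 43.18506467384901 lat -1.1239302706220151 z err -0.7183788334995853 dF u,n,z 0.6 -1.4 0.3 29.8167
released [ 0.51514092 -0.02864593 -0.52669831] 30.6167
pick [ 500.05401495 -138.4139296    25.09438046] [ 500.29679786 -138.53205099   25.0800184 ] width 42.373286326222434 39.99777863093186 [ 0.58224391 -0.1756402  -0.27184341] 34.3167
lifted 42.369255283350796 39.99754917807877 [0.08546715 0.0560642  0.30719913]
dz 19.919981604951328
pre err [ 0.3329238  -0.50927149  0.35120361] (array([-0.25242581, -0.88387737,  0.24487676]), 36.9833)
bore [319.1 242.2] [319.1 249.5] [319.2 235.6] 19.919981604951328
[190, 192, 192, 191, 190, 190, 190, 190, 190, 190, 189, 189, 188, 190, 188, 178, 162, 155, 155, 153, 153, 149, 147, 146, 147, 148, 159, 155, 152, 166, 172, 159, 110, 46, 11, 7, 6, 6, 7, 8, 7, 12, 14, 13, 12, 10, 11, 10, 11, 10, 11, 11, 12, 11, 11, 9, 7, 7, 7, 7, 6, 7, 8, 7, 9, 11, 11]
```

View pics/p3.png

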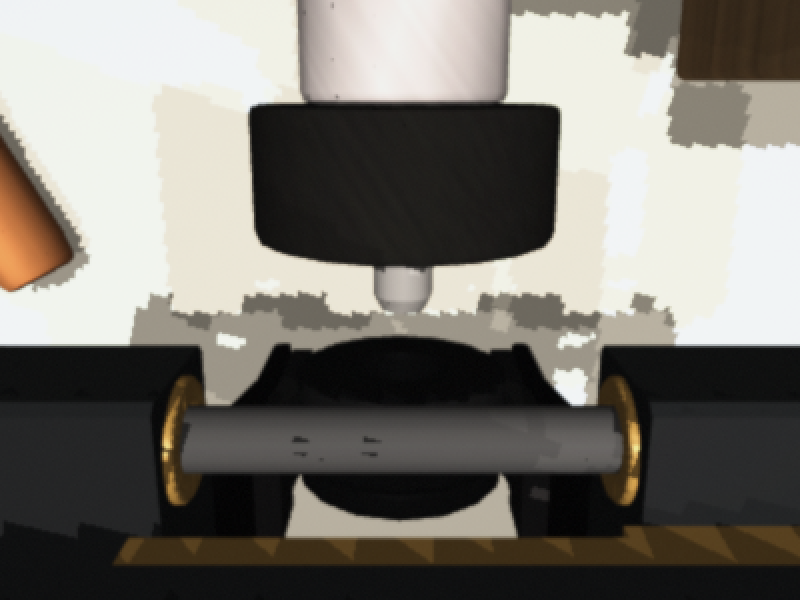

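The wheel is tight on the sleeve with the axle stub free (rows 192–216), and the cap is held in front. Inserting the cap will also confirm its open side: a closed face would stop about 13 mm early.

```bash
python3 - <<'E'
from h import *
dz=19.92
d=insert(dz,69.5)
if abs(d-69.5)<2.8:
    insert(dz,69.5,15,30)
    manip.set_gripper(1.0); p,F,c=st(); print("released",F,c)
    manip.move_straight(p-70*u+15*Z,150); manip.move_straight(st()[0]+60*Z,200)
    w=eyes.grab_frame("wrist"); g=eyes.grab_frame("side"); print(st()[2])
    b=w["color"][0:240,220:440,::-1]; a=g["color"][100:220,220:330,::-1]
    cv2.imwrite("pics/p4.png",np.hstack([cv2.resize(b,(400,436)),cv2.resize(a,(400,436))]))
E
```

```text
stop True out 69.49757971497196 lat -0.17032961847025163 z err -0.3835025995832382 dF u,n,z -0.3 1.3 1.4 37.525
stop True out 69.98253056522668 lat -0.6259022596478871 z err -0.07789200178912381 dF u,n,z -0.6 -0.1 -1.9 37.8083
released [ 0.84671073  0.55079289 -0.35654668] 38.8
39.975
```

View pics/p4.png

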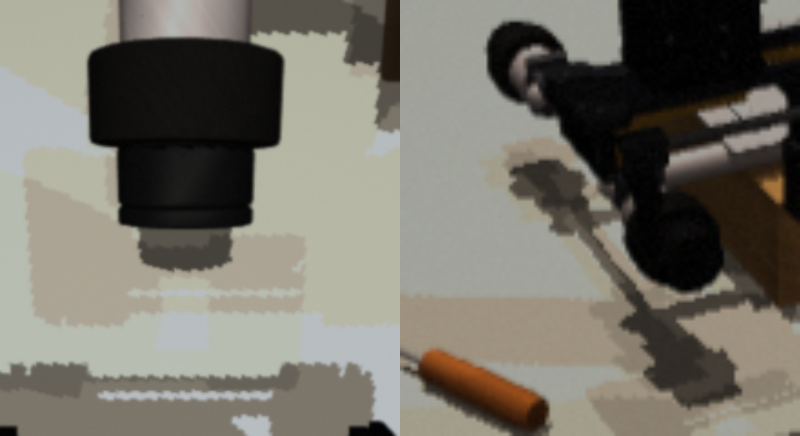

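The side and wrist views show sleeve, wheel and cap stacked on the axle. The arm may have recoiled a little after each stop, so I'll seat the stack with one gentle push of the closed fingers on the cap's end, then hand in.

```bash
python3 - <<'E'
from h import *
manip.set_gripper(0.0,20)
A=face-120*u+(H-9)*Z
manip.move_straight(A+20*Z,150); manip.move_straight(A,80); manip.hold(0.2)
for f in (12,20):
    hit=manip.move_straight(face-84*u+(H-9)*Z,40,until_force=f); p,F,c=st(); print(hit,"out",-(p-face)@u,F@u,c)
manip.move_straight(p-50*u,120); manip.move_straight(st()[0]+100*Z,200)
w=eyes.grab_frame("wrist"); g=np.abs(np.diff(w["color"].mean(2)[:,321])); 
t=eyes.grab_frame("top"); S=eyes.grab_frame("side"); o=cv2.imread("pics/side0.png")[:,:,::-1].astype(int)
D=np.abs(S["color"].astype(int)-o).max(2)[195:320,360:440]; print("jar/tin change px",(D>60).sum())
D=np.abs(S["color"].astype(int)-o).max(2)[185:220,195:265]; print("driver change px",(D>60).sum(), st()[1:])
for k in (15,43,68):
    print(k,proj(w,face-k*u+(H-2+20)*Z).round(1))
print("edges rows",[(i,int(v)) for i,v in enumerate(g[:260]) if v>12])
E
```

```text
True out 90.95884777348769 -1.7701866369342254 43.3583
False out 90.80793305542478 -13.460238967556464 43.6917
jar/tin change px 50
driver change px 0 (array([ 0.30385989,  0.39049408, -1.21523296]), 45.1167)
15 [319.8   7.7]
43 [320.   58.7]
68 [320.1 101.3]
edges rows [(30, 68), (31, 73), (32, 14), (81, 12), (118, 19), (119, 37), (120, 15), (140, 13), (141, 62), (142, 32), (201, 23), (202, 34), (203, 13), (211, 43), (212, 15), (213, 33), (214, 27), (233, 27), (234, 36)]
```

```bash
python3 -c "
from h import *
print(manip.hand_in(), st()[2])"
```

```text
the job is handed in; nothing more can be done
the job is handed in; nothing more can be done
```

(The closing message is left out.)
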